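# Draw the brass plate home in its jig and bolt it

### The job

The brass plate has been pushed back under the bridge of the plate jig: come down very slowly onto its top with closed fingertips, press lightly and draw it along the jig, keeping it flat, until it is fully home against the front stop, then push the side bolt fully in behind it and let go. The plate is soft and polished, so never bear on it with more than about 20 N, and leave the bottle, the dapping block and the tin where they are.

Things in the scene. Friction and masses are not known exactly. Their poses are not given: they have to be found in the camera images.
- jig: Fixed plate jig on the bench: plywood board, x -75 to +165, y -65 to +120 mm, 18 mm thick. Origin on its underside, below where the plate's centre comes when home; x points along the slide channel away from the front stop (the plate is drawn toward -x), y to the bolt's side, z up. Two aluminium rails, 12 mm wide, 9 mm above the board, run along x, inner faces at y +-41.5 mm.
- jig_home (a point): On the board's top (the bed, 18 mm above the bench), mid-channel: where the plate's origin lies when fully home; same axes as the jig. The bed is rigid: fingertips touching the plate down at 20 mm/s already hit it too hard, at 5 mm/s they do not.
- jig_stop (a point): Top middle of the inner face of the steel front stop bar, at jig x -55, z 27 mm; the bar is 12 mm thick and 83 mm long across the channel. The plate's front edge touches it when home.
- jig_bridge (a point): Top of the front edge, at mid-channel, of the dark steel bridge over the channel's rear: jig x 72 to 147, y +-53.5 mm, underside z 27, top z 33 mm (jig x 72, z 33). A bolt guide, its top 33 mm above the bench, stands beside the left rail at jig x 51 to 72, y 55 to 65 mm.
- plate: Loose brass plate 110 (along the channel, its x) x 80 x 6 mm, about 0.45 kg, flat on the bed, 1.5 mm play to each rail. Origin at the centre of its underside, z up. Starts 35 to 65 mm back from home, rear edge out of reach under the bridge. It rubs on the bed (friction about 0.32, varies): drawing it takes some 8 to 12 N of press all the way; the press falls off as the fingers start to move.
- bolt (a joint): Travel of the sliding steel bolt, m: 0 withdrawn, 0.028 fully in, along the jig's -y at jig x 61.5 mm; about 2 N of friction, stays where left. Rod 8 mm thick, round nose, its middle 22.5 mm above the bench. At 0 the nose is 2 mm short of the channel. It passes 2.5 mm behind the rear edge of a plate that is home and does not bring home a plate left farther back.
- bolt_knob (a point): Top centre of the bolt's upright round steel knob, 12 mm in diameter and 40 mm tall, top 60.5 mm above the bench; moves with the bolt from jig y 100 mm (withdrawn) to 72 mm (fully in). To be pushed from its outer side, or pinched.
- bottle: Bystander: capped amber glass bottle, 48 mm in diameter, 85 mm tall, to the jig's -y side; origin at the centre of its underside.
- dapping_block: Bystander: round dark steel block, 60 mm in diameter, 22 mm tall, to the jig's -y side; origin at the centre of its underside.
- findings_tin: Bystander: shallow aluminium bowl, 72 mm in diameter, 22 mm tall, beyond the bolt on the jig's +y side; origin at the centre of its underside.
Not all that is in view belongs to the job. Several things have the shape of the plate; the one meant has the colours described above.

How it is judged (in metres and radians):
On the way, in this order (a step that is already met when the one before it is completed fails the run):
1. the plate is drawn home against the front stop, flat on the bed (x of plate in the frame of jig_home below 0.002 m and z of plate in the frame of jig_home below 0.003 m), for 0.2 s.
2. the bolt is pushed fully in behind the plate (value of joint bolt above 0.024 m and x of plate in the frame of jig_home below 0.002 m), for 0.2 s.
At the end, for the whole second after the job is handed in: The plate lies flat on the bed within 2 mm of fully home against the front stop, at rest, and the bolt is in by more than 24 of its 28 mm (all of step 2 and x of plate in the frame of jig_home above -0.002 m and z of plate in the frame of jig_home below 0.003 m and linear speed of plate below 0.01 m/s); the robot touches nothing.
It fails at once if the fingers bear on the plate with more than 25 N (contact force between the fingers and plate above 25 N).
It fails at once if the plate is lifted or tipped out of the channel (z of plate in the frame of jig_home above 0.012 m or angle between plate's own z axis and vertical above 0.15 rad).
It fails at once if a bystander is moved by more than 20 mm (distance of any of bottle, dapping_block, findings_tin from where it was at the start of the episode above 0.02 m).
It also fails if it takes over 56 s, if anything falls off the work surface, if the arm or the gripper's body presses on something with over 40 N, if the wrist force passes 120 N, or if a joint passes its speed limit or range.

### The arm

A 6-joint arm with a two-finger parallel gripper is mounted at the origin on the work surface. World frame = base frame: x ahead of the robot, y to its left, z up, the work surface at z = 0. Lengths are in mm, angles in rad, forces in N, time in s.
With the tool pointing down it reaches from about 300 to 775 mm from the base axis. Payload 14.6 kg.
Tool frame: the origin (TCP) lies at the very end of the fingers, on their centre line; the grasp point (between the pads) lies 19 mm behind it (manip.grip_point_offset is the distance from the TCP to the grasp point, in mm); z points along the fingers, y is the line along which they close (so a half turn about z gives the same grasp; the last joint's range is limited). The gripper opens to 94 mm and grips with 3 to 60 N. Pads are 16 mm wide; open, the fingers measure 119 mm over their backs; the gripper's body (75 mm by 177 mm) begins 78 mm behind the grasp point.
Start: joints at [-1.34, 0.3, 1.521, -0, 1.321, -0.067], TCP at [161.373, -525.783, 205.446] pointing down, gripper open.
Joint ranges: [-3.03, 3.03], [-0.79, 2.21], [0.23, 2.52], [-1.04, 4.18], [0, 3.07], [-2.55, 2.55]. Speed limits (rad/s): [2.22, 2.22, 2.57, 3.14, 3.14, 3.14].

### API

Orientations are given as [roll, pitch, yaw] about the fixed x, y, z axes, in that order (R = Rz(yaw) Ry(pitch) Rx(roll)).
In Python, from cell import telemetry, eyes, manip gives the robot as it stands.
- The arm moves only by the tool play_rows, never from a script. Its arguments are lists of equal length, an entry for each row: "translation": the shift along the world's x, y, z in m, a list of three; "yaw": the turn about the world's z in rad. A call has 1 to 12 rows; each row is the pose to reach, as a shift and turn from the pose commanded when the call began; what a row does not reach only later rows make up. A row lasts 1/8 s, in which the tool goes at most 62.5 mm and 10.7 degrees, less where a joint would pass 70% of its speed; a pose out of reach is approached as far as the arm can. A call with a gripper value outside its range is refused whole. "hand" is the opening, from 0 (shut) to 1 (fully open), set as the call begins (left out, the last holds). The fingers move at their own pace and stop on an object; "force" is the grip in N (left out, the last holds). Time passes only in rows, so rows that repeat a pose let the fingers close. It gives the time, the measured TCP pose, the force, the opening and the grip force at its end, in the units of the state.
- telemetry.read_state(): the state, without advancing time (a new reading comes with each control period).
- eyes.camera(name): name is "side" or "top" or "wrist"; returns a dict with "pixels" (384x512x3 uint8, red, green, blue), "fx", "fy", "cx", "cy" (pixels), "cam_to_world" (4x4, takes a point from camera to world coordinates); the wrist camera has in their place "T_tool_cam" (4x4, takes a point from camera to tool coordinates, whose origin is the TCP and whose axes are the flange's). Camera axes: x right, y up, looking along -z (the intrinsics and any distortion apply to the point x, -y, -z); pixel columns grow to the right and rows downward; lengths in mm; the calibration is good to about 2 mm. The wrist camera is an equidistant fisheye: a pixel r from the principal point sees the ray r / f radians off the axis. A picture is of the moment at which its call begins: read the wrist's pose just before it. There is no depth.
- manip.sign_off(): hands the job in; it is judged then, once.
The state is a dict: "clock": time; "joints": joint angles; "qd": joint speeds; "effort": joint torques, N m; "eef_pos": TCP position; "eef_rot": TCP orientation; "wrist_force": force on the tool from outside, world axes, zero at the start; "moment": the same for the moment, N m; "finger_gap": finger opening in mm; "finger_force": force on a finger pad.
Only numpy, scipy, OpenCV 4.12 (cv2) and the standard library are available. Lean on these libraries where they do the work, as an engineer would, in place of code of your own. Each camera call takes 0.05 s, during which the arm holds its last target. There are 200 camera calls.

## Working session

There is one attempt and no reset: what is moved stays moved. The work goes in short steps, Python scripts to look and compute and a tool call to move; the robot and the scene stay as the last step left them, time stands still between calls to the robot, and variables do not carry over. Pictures are saved under pics/ and viewed, at most 10 in all, crops included, and the job is handed in when it is done.

Besides the shell and the picture viewer there is one more tool, called after ">>>" by a JSON object that holds its "fn" and its "kwargs", one argument or row to a line. play_rows: Moves the arm, as the interface text tells. Its arguments: {"type":"object","properties":{"translation":{"type":"array","items":{"type":"array","items":{"type":"number"}}},"yaw":{"type":"array","items":{"type":"number"}},"hand":{"type":"number"},"force":{"type":"number"}},"required":["translation","yaw"]}

```bash
mkdir -p pics; cat > h.py <<'E'
import numpy as np, cv2
from cell import telemetry, eyes, manip
def snap(n,f):
    c=eyes.camera(n); cv2.imwrite(f'pics/{f}.png',c['pixels'][:,:,::-1])
    np.savez(f'pics/{f}.npz',**{k:np.asarray(v) for k,v in c.items()}); return c
def ray(c,u,v,z):
    T=np.array(c['cam_to_world']); d=np.array([(u-c['cx'])/c['fx'],-(v-c['cy'])/c['fy'],-1])
    d=T[:3,:3]@d; o=T[:3,3]; return o+d*(z-o[2])/d[2]
E
python3 - <<'E'
from h import *
a=snap('top','top0');b=snap('side','side0')
print({k:v for k,v in a.items() if k!='pixels'});print(b['cam_to_world'])
cv2.imwrite('pics/both.png',np.hstack([a['pixels'],b['pixels']])[:,:,::-1][:, :])
s=telemetry.read_state();print(s)
E
```

```text
{'fx': 427.6565988972015, 'fy': 427.6565988972015, 'cx': 251.57962931413093, 'cy': 194.17718816160092, 'cam_to_world': array([[ 2.74138625e-02,  9.81479964e-01, -1.89593143e-01,
         3.30344975e+02],
       [-9.99267319e-01,  3.19740866e-02,  2.10352989e-02,
         5.16875946e+01],
       [ 2.67077920e-02,  1.88877573e-01,  9.81637385e-01,
         1.18360492e+03],
       [ 0.00000000e+00,  0.00000000e+00,  0.00000000e+00,
         1.00000000e+00]])}
[[-9.83302449e-01  1.16144449e-01 -1.40095541e-01  4.33318969e+02]
 [-1.81275470e-01 -5.57527912e-01  8.10124578e-01  7.18804957e+02]
 [ 1.59842985e-02  8.21993366e-01  5.69272701e-01  5.72435161e+02]
 [ 0.00000000e+00  0.00000000e+00  0.00000000e+00  1.00000000e+00]]
{'clock': 0.1, 'joints': array([-1.33962382e+00,  3.00423333e-01,  1.52149579e+00, -1.21981764e-05,
        1.32069080e+00, -6.66090905e-02]), 'qd': array([ 9.54643215e-06,  3.78247775e-04, -1.63863686e-03, -1.07385660e-03,
        9.70382859e-04,  1.85135150e-05]), 'effort': array([ 7.30574757e-04, -5.32645476e+01, -3.53283620e+01,  7.09515042e-02,
        2.35044683e-02, -4.26154634e-05]), 'eef_pos': array([ 161.30794609, -525.57883677,  204.94860807]), 'eef_rot': array([-3.14057685e+00, -5.59201314e-05,  2.97784599e-01]), 'wrist_force': array([-0.18382494, -0.12115402, -0.81857084]), 'moment': array([-0.0290939 , -0.02707005,  0.02610849]), 'finger_force': 0.0, 'finger_gap': 93.88396819090902}
```

View pics/top0.png

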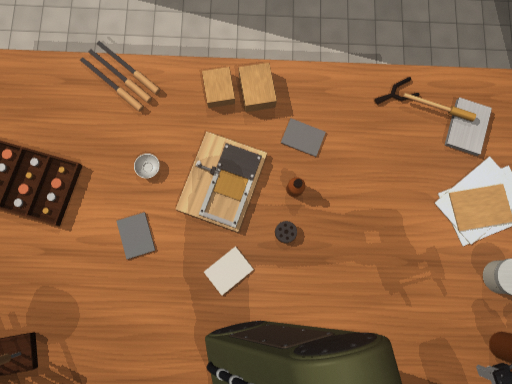

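View pics/side0.png

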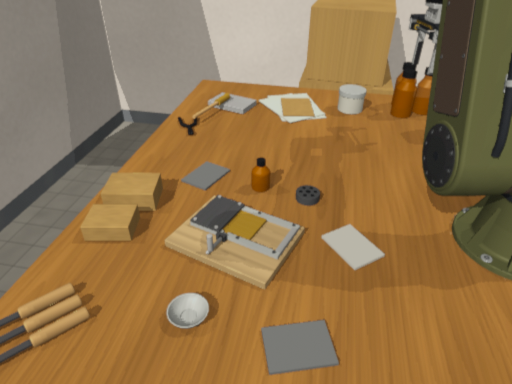

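The jig is at top (222,182) and side (237,235). The bridge is at top (240,160), the stop at about (214,218) and the knob at about (207,170). Plate lookalikes in the top view: grey (304,137), grey (136,235), white (229,271), tan sheet on the papers (480,207) and brass inside the jig (231,186). I choose the brass one in the jig. Next, a close crop to check it.

```bash
python3 - <<'E'
import cv2
i=cv2.imread('pics/top0.png')[125:240,165:280]; i=cv2.resize(i,None,fx=5,fy=5,interpolation=cv2.INTER_CUBIC)
j=cv2.imread('pics/side0.png')[190:285,160:310]; j=cv2.resize(j,None,fx=5,fy=5,interpolation=cv2.INTER_CUBIC)
cv2.imwrite('pics/c1.png',i);cv2.imwrite('pics/c2.png',j)
E
```

```text
(no output)
```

View pics/c1.png

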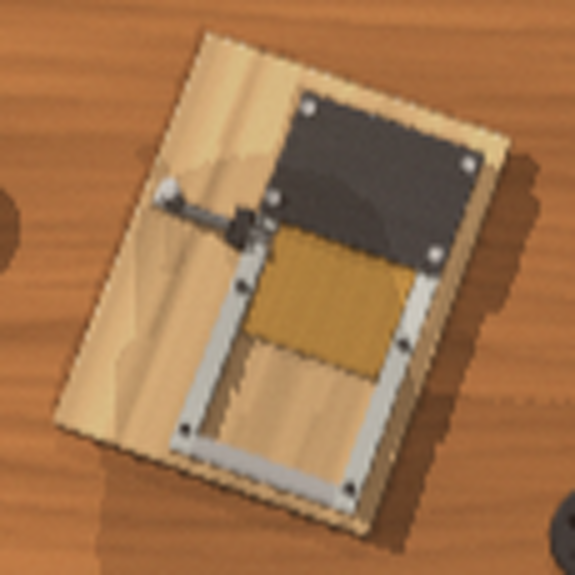

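The crop shows the brass plate at (330,300), with the dark bridge above it, the knob at (165,190) and the stop bar at (270,475).

```bash
cat >> h.py <<'E'
def fit(L,W):
    L=np.array(L,float);W=np.array(W,float);lc,wc=L.mean(0),W.mean(0)
    z=np.sum((W-wc)@[1,1j]*np.conj((L-lc)@[1,1j]));a=np.angle(z)
    R=np.array([[np.cos(a),-np.sin(a)],[np.sin(a),np.cos(a)]]);return a,R,wc-R@lc,np.linalg.norm(L@R.T+wc-R@lc-W,axis=1)
E
python3 - <<'E'
from h import *
c=dict(np.load('pics/top0.npz'))
P=lambda p,z:ray(c,165+(p[0]-2)/5,125+(p[1]-2)/5,z)[:2]
pts=[((208,33),18,(165,120)),((508,140),18,(165,-65)),((57,425),18,(-75,120)),((303,93),33,(147,53.5)),((485,155),33,(147,-53.5)),((435,275),33,(72,-53.5))]
a,R,t,r=fit([q[2] for q in pts],[P(q[0],q[1]) for q in pts])
print('yaw',a,'origin',t,r)
for n,p,z in [('plateFL',(245,335),24),('plateFR',(378,382),24),('knob',(165,187),60),('stopin',(275,462),27),('tin',((147-165)*5,(160-125)*5),22)]:
    w=P(p,z); print(n,w,R.T@(w-t))
np.savez('jig.npz',a=a,R=R,t=t)
E
```

```text
yaw -0.30875457808823287 origin [539.95846373  98.41635518] [1.63904602 2.35878086 2.70506874 0.79708273 0.96477498 2.80851573]
plateFL [558.13547982 131.79816801] [ 7.17366545 37.32677144]
plateFR [534.17841074  57.62396005] [  6.88895047 -40.61983352]
knob [631.24715361 176.10841953] [ 63.36342987 101.75832898]
stopin [487.66561915 112.19088215] [-54.00575796  -2.76718163]
tin [643.41712442 322.52733328] [ 30.46525793 244.95161366]
```

>>> {"fn": "play_rows", "kwargs": {
  "translation": [
    [0.04,0.055,0],
    [0.08,0.11,0],
    [0.115,0.165,0],
    [0.15,0.22,0],
    [0.185,0.27,0],
    [0.22,0.325,0],
    [0.255,0.375,0],
    [0.29,0.425,0],
    [0.32,0.475,0],
    [0.355,0.525,-0.01],
    [0.385,0.57,-0.03],
    [0.415,0.612,-0.05]
  ],
  "yaw": [0.08,0.16,0.24,0.32,0.4,0.48,0.56,0.64,0.72,0.8,0.88,0.964],
  "hand": 0,
  "force": 30
}}

```text
clock: 1.6
eef_pos: [577.2, 88.2, 154.7]
eef_rot: [3.141, 0.0, 1.265]
wrist_force: [0.8, 0.4, 0.2]
finger_gap: 0.5
finger_force: 0.0
```

```bash
python3 - <<'E'
from h import *
s=telemetry.read_state();print(s['clock'],s['eef_pos'],s['eef_rot'],s['wrist_force'],s['finger_gap'],s['joints'])
c=snap('wrist','w1');print({k:v for k,v in c.items() if k!='pixels'})
E
```

```text
1.6 [577.17824534  88.20270659 154.70767718] [3.14145842e+00 7.89263610e-06 1.26501112e+00] [0.81882387 0.43643686 0.18285163] 0.5150265419840397 [ 8.89459044e-02  4.18702068e-01  1.48139075e+00 -6.22518829e-05
  1.24137896e+00  3.94751245e-01]
{'fx': 297.3186396354542, 'fy': 297.3186396354542, 'cx': 250.65773885784952, 'cy': 190.22842796267258, 'T_tool_cam': array([[-1.05897823e-04,  9.61900310e-01,  2.73400406e-01,
         7.94751367e+01],
       [ 9.99999534e-01, -1.60379815e-04,  9.51597588e-04,
        -7.76859447e-03],
       [ 9.59189922e-04,  2.73400379e-01, -9.61899845e-01,
        -1.78592730e+02],
       [ 0.00000000e+00,  0.00000000e+00,  0.00000000e+00,
         1.00000000e+00]])}
```

View pics/w1.png

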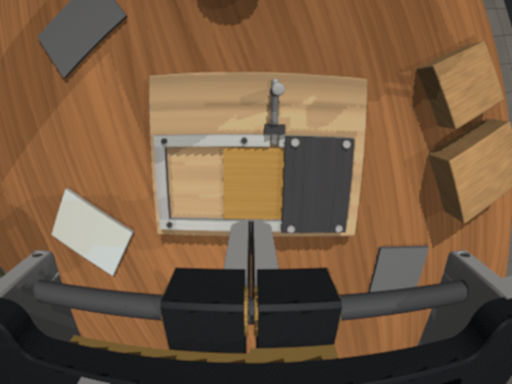

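The wrist view shows the jig upright: plate front edge at column 223, bridge front edge at about column 284, stop inner face at about column 168, knob top at (278,88). I'll cast these rays to check the jig pose.

```bash
cat >> h.py <<'E'
from scipy.spatial.transform import Rotation as Ro
def wray(c,pos,rot,u,v,z):
    d=np.array([(u-c['cx']),(v-c['cy'])])/c['fx'];r=np.hypot(*d);k=np.sin(r)/r if r>1e-9 else 1
    d=np.array([d[0]*k,-d[1]*k,-np.cos(r)]);T=np.array(c['T_tool_cam']);M=Ro.from_euler('xyz',rot).as_matrix()
    o=M@T[:3,3]+pos;d=M@T[:3,:3]@d;return (o+d*(z-o[2])/d[2])[:2]
E
python3 - <<'E'
from h import *
c=dict(np.load('pics/w1.npz'));J=np.load('jig.npz');R,t=J['R'],J['t']
pos=[577.18,88.2,154.71];rot=[3.14146,0,1.265]
K=[((278,87),60.5,(61.5,100)),((285,137),33,(72,53.5)),((282,233),33,(72,-53.5)),((352,138),33,(147,53.5)),((346,234),33,(147,-53.5)),((150,77),18,(-75,120)),((366,80),18,(165,120)),((168,148),27,(-55,41.5)),((169,219),27,(-55,-41.5))]
W=[wray(c,pos,rot,*p,z) for p,z,_ in K]
for (p,z,l),w in zip(K,W): print(l,R.T@(w-t))
a,R2,t2,r=fit([k[2] for k in K],W);print(a,t2,r)
for p in [(223,148),(222.5,219)]: w=wray(c,pos,rot,*p,24);print('plate',R.T@(w-t),R2.T@(w-t2))
np.savez('jigw.npz',a=a,R=R2,t=t2)
E
```

```text
(61.5, 100) [ 62.73088933 100.58503697]
(72, 53.5) [72.94867816 51.90127124]
(72, -53.5) [ 73.12968247 -53.41801614]
(147, 53.5) [144.46865303  52.99803464]
(147, -53.5) [147.66780976 -56.09716149]
(-75, 120) [-70.88082098 118.34682155]
(165, 120) [164.11202966 117.18004842]
(-55, 41.5) [-49.71368993  40.39213106]
(-55, -41.5) [-54.27016733 -40.23657015]
-0.3137487810186002 [540.71040975  97.4826572 ] [1.57738865 0.65907165 1.17150317 3.90062353 1.2042973  2.86500503
 2.82041074 4.14149168 1.65051266]
plate [ 9.14085788 39.11590469] [ 7.94198943 39.81711537]
plate [  6.874895   -40.43619053] [  6.07335247 -39.74530439]
```

>>> {"fn": "play_rows", "kwargs": {
  "translation": [
    [0,0,-0.03],
    [0,0,-0.06],
    [0,0,-0.09],
    [0,0,-0.105],
    [0,0,-0.115],
    [0,0,-0.12],
    [0,0,-0.122],
    [0,0,-0.122]
  ],
  "yaw": [0,0,0,0,0,0,0,0]
}}

```text
clock: 2.65
eef_pos: [576.6, 86.2, 33.9]
eef_rot: [3.141, -0.0, 1.262]
wrist_force: [0.6, -0.1, -0.5]
finger_gap: -0.0
finger_force: 0.0
```

>>> {"fn": "play_rows", "kwargs": {
  "translation": [
    [0,0,-0.0006],
    [0,0,-0.0012],
    [0,0,-0.0018],
    [0,0,-0.0024],
    [0,0,-0.003],
    [0,0,-0.0036],
    [0,0,-0.0042],
    [0,0,-0.0048],
    [0,0,-0.0054],
    [0,0,-0.006],
    [0,0,-0.0065],
    [0,0,-0.007]
  ],
  "yaw": [0,0,0,0,0,0,0,0,0,0,0,0]
}}

```text
clock: 4.15
eef_pos: [576.4, 86.2, 26.4]
eef_rot: [3.142, -0.0, 1.262]
wrist_force: [0.4, 0.6, -0.1]
finger_gap: 0.3
finger_force: 0.0
```

>>> {"fn": "play_rows", "kwargs": {
  "translation": [
    [0,0,-0.0004],
    [0,0,-0.0008],
    [0,0,-0.0011],
    [0,0,-0.0014],
    [0,0,-0.0017],
    [0,0,-0.002]
  ],
  "yaw": [0,0,0,0,0,0]
}}

```text
clock: 4.9
eef_pos: [576.4, 86.2, 24.4]
eef_rot: [-3.142, 0.0, 1.262]
wrist_force: [0.1, 1.9, 0.8]
finger_gap: 0.5
finger_force: 0.0
```

>>> {"fn": "play_rows", "kwargs": {
  "translation": [
    [0,0,-0.0002],
    [0,0,-0.0004],
    [0,0,-0.0005],
    [0,0,-0.0006]
  ],
  "yaw": [0,0,0,0]
}}

```text
clock: 5.4
eef_pos: [576.4, 86.2, 24.3]
eef_rot: [3.141, -0.0, 1.262]
wrist_force: [-4.5, -0.1, 8.4]
finger_gap: 0.5
finger_force: 3.7
```

>>> {"fn": "play_rows", "kwargs": {
  "translation": [
    [0,0,-0.0001],
    [0,0,-0.0002],
    [0,0,-0.0002]
  ],
  "yaw": [0,0,0]
}}

```text
clock: 5.78
eef_pos: [576.4, 86.2, 24.2]
eef_rot: [3.141, -0.0, 1.262]
wrist_force: [-4.1, -0.5, 9.6]
finger_gap: 0.0
finger_force: 4.4
```

>>> {"fn": "play_rows", "kwargs": {
  "translation": [
    [0,0,-0.0002],
    [-0.0005,0.00015,-0.0003],
    [-0.0014,0.00045,-0.0003],
    [-0.0028,0.0009,-0.0003],
    [-0.0042,0.0014,-0.0003],
    [-0.0057,0.0018,-0.0003]
  ],
  "yaw": [0,0,0,0,0,0]
}}

```text
clock: 6.52
eef_pos: [571.9, 87.9, 24.3]
eef_rot: [3.139, -0.001, 1.262]
wrist_force: [4.0, -0.4, 5.3]
finger_gap: 0.5
finger_force: 2.7
```

```bash
cat > pl.py <<'E'
from h import *
import sys
s=telemetry.read_state();pos,rot=s['eef_pos'],s['eef_rot'];print(pos,s['wrist_force'])
c=snap('wrist',sys.argv[1]);J=np.load('jigw.npz');R,t=J['R'],J['t']
h=cv2.cvtColor(c['pixels'],cv2.COLOR_RGB2HSV)
# brass mask vs plywood by saturation
m=((h[:,:,0]>15)&(h[:,:,0]<26)&(h[:,:,1]>165)&(h[:,:,2]>90)).astype(np.uint8)
n,l,st,ce=cv2.connectedComponentsWithStats(m[:250])
for i in np.argsort(-st[1:,4])[:3]+1: print(st[i])
E
python3 pl.py w2; python3 - <<'E'
import cv2,numpy as np
h=cv2.cvtColor(cv2.imread('pics/w1.png'),cv2.COLOR_BGR2HSV)
print(h[180,250],h[180,195],h[100,200])
E
```

```text
[571.8562167   87.93537094  24.30114105] [ 3.99294962 -0.41718117  5.30984764]
[ 18 152 178] [ 17 102 193] [ 17 101 175]
```

View pics/w2.png

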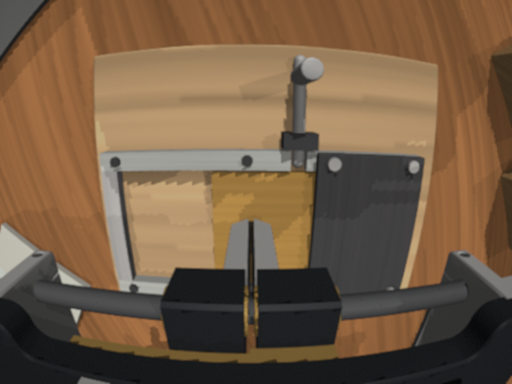

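The plate's front edge is at column 212 and the stop's inner face at about 125. The press has dropped to 5 N, so the fingers are probably slipping on the plate. I'll measure the edge and restore the press.

```bash
cat > pl.py <<'E'
from h import *
import sys
s=telemetry.read_state();pos,rot=s['eef_pos'],s['eef_rot'];print(s['clock'],pos,s['wrist_force'])
c=snap('wrist',sys.argv[1]);J=np.load('jigw.npz');R,t=J['R'],J['t']
h=cv2.cvtColor(c['pixels'],cv2.COLOR_RGB2HSV).astype(int)
for v in (195,205):
    sm=cv2.blur(h[v-4:v+5,:,1].astype(np.float32),(3,9))[4]
    u=[i for i in range(125,225) if sm[i]>127 and sm[i+3]>127 and sm[i+6]>127]
    if u: print('front edge col',u[0],R.T@(wray(c,pos,rot,u[0],v,24)-t))
print('tcp jig',R.T@(pos[:2]-t))
E
python3 pl.py w3
```

```text
6.575 [571.72136668  87.98193978  24.26411203] [ 1.92108579 -1.1700979   4.7527516 ]
front edge col 212 [ 7.69896233 25.9303837 ]
front edge col 213 [ 8.11925681 19.26674931]
tcp jig [32.42927769  0.53388183]
```

>>> {"fn": "play_rows", "kwargs": {
  "translation": [
    [0,0,-0.0002],
    [0,0,-0.0004],
    [0,0,-0.0006]
  ],
  "yaw": [0,0,0]
}}

```text
clock: 7.0
eef_pos: [571.8, 88.0, 24.2]
eef_rot: [3.139, -0.001, 1.262]
wrist_force: [-1.7, -0.6, 14.1]
finger_gap: 0.7
finger_force: 7.2
```

>>> {"fn": "play_rows", "kwargs": {
  "translation": [
    [-0.0005,0.00015,-0.0001],
    [-0.0014,0.00045,-0.0003],
    [-0.0028,0.0009,-0.0003],
    [-0.0042,0.0014,-0.0003],
    [-0.0057,0.0018,-0.0003]
  ],
  "yaw": [0,0,0,0,0]
}}

```text
clock: 7.62
eef_pos: [567.1, 89.7, 24.3]
eef_rot: [3.136, -0.002, 1.262]
wrist_force: [5.0, -1.7, 10.5]
finger_gap: 0.5
finger_force: 5.1
```

```bash
python3 pl.py w4
```

```text
7.625 [567.1375562   89.69340216  24.25818791] [ 4.9906484  -1.65855767 10.5215791 ]
front edge col 213 [ 3.45607285 26.16153853]
front edge col 213 [ 3.23820911 19.49831637]
tcp jig [27.54103102  0.74711051]
```

>>> {"fn": "play_rows", "kwargs": {
  "translation": [
    [-0.0014,0.00045,-0.0001],
    [-0.0028,0.0009,-0.0001],
    [-0.0043,0.0014,-0.0001],
    [-0.0057,0.0018,-0.0001],
    [-0.0071,0.0023,-0.0001],
    [-0.0086,0.0028,-0.0001],
    [-0.01,0.0032,-0.0001],
    [-0.0114,0.0037,-0.0001]
  ],
  "yaw": [0,0,0,0,0,0,0,0]
}}

```text
clock: 8.68
eef_pos: [555.9, 93.4, 24.3]
eef_rot: [3.136, -0.002, 1.262]
wrist_force: [3.9, -1.9, 11.1]
finger_gap: 0.6
finger_force: 5.5
```

```bash
python3 pl.py w5
```

```text
8.675 [555.87883437  93.42614351  24.25922566] [ 3.94557526 -1.85619226 11.10513366]
front edge col 213 [-8.40430548 26.23853815]
front edge col 213 [-8.6221596  19.57578366]
tcp jig [15.67989984  0.82289092]
```

>>> {"fn": "play_rows", "kwargs": {
  "translation": [
    [-0.0015,0.0005,0],
    [-0.003,0.001,0],
    [-0.0046,0.0015,0],
    [-0.0061,0.002,0],
    [-0.0076,0.0025,0],
    [-0.0091,0.003,0],
    [-0.0107,0.0034,0],
    [-0.0122,0.0039,0],
    [-0.0137,0.0044,0],
    [-0.0152,0.0049,0],
    [-0.0168,0.0054,0],
    [-0.0183,0.0059,0]
  ],
  "yaw": [0,0,0,0,0,0,0,0,0,0,0,0]
}}

```text
clock: 10.22
eef_pos: [537.6, 99.4, 24.2]
eef_rot: [3.136, -0.002, 1.262]
wrist_force: [4.9, -1.9, 11.1]
finger_gap: 0.5
finger_force: 5.7
```

>>> {"fn": "play_rows", "kwargs": {
  "translation": [
    [-0.0015,0.0005,0],
    [-0.003,0.001,0],
    [-0.0046,0.0015,0],
    [-0.0061,0.002,0],
    [-0.0076,0.0025,0],
    [-0.0091,0.003,0],
    [-0.0107,0.0034,0],
    [-0.0122,0.0039,0],
    [-0.0137,0.0044,0],
    [-0.0152,0.0049,0]
  ],
  "yaw": [0,0,0,0,0,0,0,0,0,0]
}}

```text
clock: 11.48
eef_pos: [522.5, 104.3, 24.2]
eef_rot: [3.136, -0.002, 1.262]
wrist_force: [7.2, -2.0, 10.5]
finger_gap: 0.6
finger_force: 5.8
```

```bash
python3 pl.py w6
```

```text
11.475 [522.46812581 104.3156414   24.23115291] [ 7.19959816 -1.99659765 10.49997128]
front edge col 125 [-103.62378738   25.91959972]
front edge col 125 [-104.51707561   18.87027334]
tcp jig [-19.46059603   0.86936674]
```

>>> {"fn": "play_rows", "kwargs": {
  "translation": [
    [-0.0014,0.0005,0],
    [-0.0029,0.0009,0],
    [-0.0043,0.0014,0],
    [-0.0057,0.0018,0],
    [-0.0071,0.0023,0],
    [-0.0081,0.0026,0],
    [-0.009,0.0029,0]
  ],
  "yaw": [0,0,0,0,0,0,0]
}}

```text
clock: 12.4
eef_pos: [513.5, 107.2, 24.2]
eef_rot: [3.136, -0.002, 1.262]
wrist_force: [4.8, -1.3, 11.0]
finger_gap: 0.3
finger_force: 5.9
```

>>> {"fn": "play_rows", "kwargs": {
  "translation": [
    [-0.0006,0.0002,0],
    [-0.0012,0.0004,0],
    [-0.0018,0.0006,0],
    [-0.0024,0.0008,0],
    [-0.003,0.001,0]
  ],
  "yaw": [0,0,0,0,0]
}}

```text
clock: 13.02
eef_pos: [510.6, 108.2, 24.2]
eef_rot: [3.135, -0.002, 1.262]
wrist_force: [6.2, -2.1, 11.3]
finger_gap: 0.5
finger_force: 5.8
```

```bash
python3 pl.py w7
```

```text
13.025 [510.62458502 108.17542886  24.20992845] [ 6.17291307 -2.09335785 11.2919954 ]
front edge col 125 [-116.0634502    25.94589444]
front edge col 125 [-116.95609359   18.89829928]
tcp jig [-31.91720702   0.88550062]
```

View pics/w7.png

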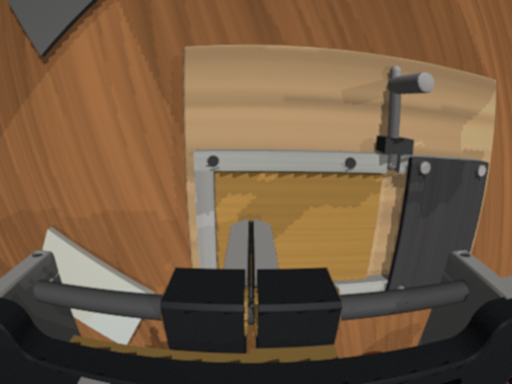

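The plate is almost home: its front edge at column ~217 and the stop face at ~214. I'll keep drawing until it meets the stop.

>>> {"fn": "play_rows", "kwargs": {
  "translation": [
    [-0.0006,0.0002,0],
    [-0.0012,0.0004,0],
    [-0.0018,0.0006,0],
    [-0.0024,0.0008,0]
  ],
  "yaw": [0,0,0,0]
}}

```text
clock: 13.58
eef_pos: [508.2, 109.0, 24.2]
eef_rot: [3.135, -0.002, 1.262]
wrist_force: [6.2, -1.4, 12.4]
finger_gap: 0.7
finger_force: 5.8
```

>>> {"fn": "play_rows", "kwargs": {
  "translation": [
    [-0.0006,0.0002,0],
    [-0.0012,0.0004,0],
    [-0.0018,0.0006,0],
    [-0.0024,0.0008,0]
  ],
  "yaw": [0,0,0,0]
}}

```text
clock: 14.08
eef_pos: [505.8, 109.8, 24.2]
eef_rot: [3.135, -0.002, 1.262]
wrist_force: [6.5, -3.0, 12.1]
finger_gap: 0.5
finger_force: 5.8
```

```bash
python3 pl.py w8;python3 - <<'E'
import cv2
j=cv2.imread('pics/w8.png')[140:260,180:340]; cv2.imwrite('pics/c8.png',cv2.resize(j,None,fx=5,fy=5,interpolation=cv2.INTER_CUBIC))
E
```

```text
14.075 [505.84355536 109.78244044  24.22345802] [ 6.53386156 -2.96125203 12.10010755]
front edge col 125 [-121.11257095   25.99270419]
front edge col 125 [-122.00488726   18.94476439]
tcp jig [-36.96080898   0.93851036]
```

View pics/c8.png

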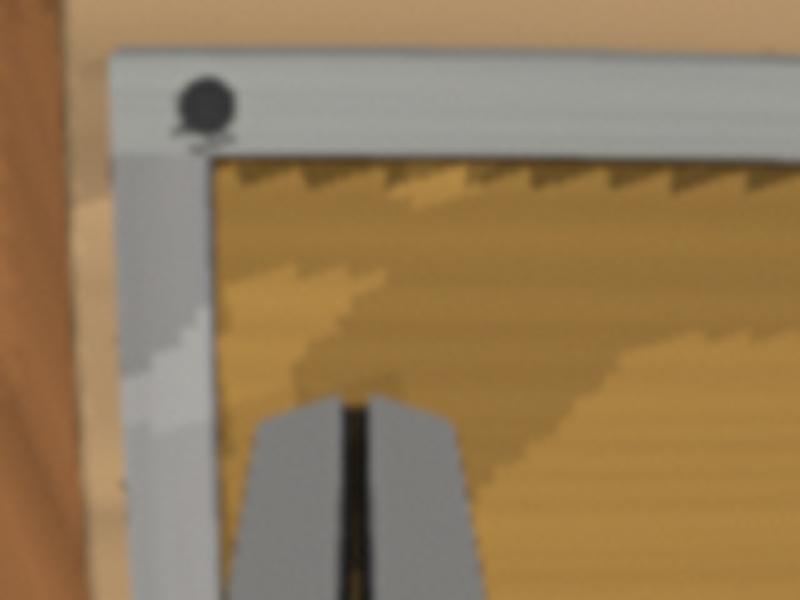

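The plate's front edge sits against the stop face (crop column 215) with no bed showing between. A rear-edge check next, to confirm it.

```bash
python3 - <<'E'
from h import *
J=np.load('jigw.npz');R,t=J['R'],J['t']
for f,pos in (('w7',[510.62,108.18,24.21]),('w8',[505.84,109.78,24.22])):
    c=dict(np.load(f'pics/{f}.npz'));rot=[3.1355,-.002,1.262]
    h=cv2.blur(cv2.cvtColor(c['pixels'],cv2.COLOR_RGB2HSV)[:,:,1],(3,7)).astype(int)
    for v in (200,215):
        r=h[v,340:450]; u=340+int(np.argmin(np.diff(r[:60])));fr=195+int(np.argmax(np.diff(h[v,195:235])))
        print(f,v,u,R.T@(wray(c,pos,rot,u,v,24)-t),fr,R.T@(wray(c,pos,rot,fr,v,24)-t), list(r[20:90:3]))
E
```

```text
w7 200 378 [53.77161246 22.95967154] 214 [-55.47255337  23.0047784 ] [np.int64(153), np.int64(153), np.int64(153), np.int64(153), np.int64(153), np.int64(153), np.int64(140), np.int64(100), np.int64(101), np.int64(102), np.int64(103), np.int64(103), np.int64(103), np.int64(102), np.int64(99), np.int64(26), np.int64(4), np.int64(6), np.int64(6), np.int64(7), np.int64(8), np.int64(5), np.int64(7), np.int64(5)]
w7 215 376 [53.79542879 12.16411655] 215 [-55.16061406  12.85169247] [np.int64(153), np.int64(154), np.int64(154), np.int64(153), np.int64(153), np.int64(150), np.int64(111), np.int64(102), np.int64(102), np.int64(102), np.int64(102), np.int64(102), np.int64(102), np.int64(101), np.int64(40), np.int64(5), np.int64(7), np.int64(7), np.int64(4), np.int64(6), np.int64(5), np.int64(7), np.int64(9), np.int64(5)]
w8 200 385 [54.17593138 22.96773693] 222 [-55.40582786  23.07750443] [np.int64(154), np.int64(153), np.int64(153), np.int64(153), np.int64(153), np.int64(153), np.int64(153), np.int64(153), np.int64(147), np.int64(103), np.int64(100), np.int64(103), np.int64(103), np.int64(103), np.int64(103), np.int64(102), np.int64(99), np.int64(25), np.int64(4), np.int64(6), np.int64(6), np.int64(6), np.int64(8), np.int64(6)]
w8 215 383 [54.27461609 12.0869857 ] 222 [-55.65905886  12.93692312] [np.int64(154), np.int64(154), np.int64(153), np.int64(153), np.int64(153), np.int64(154), np.int64(153), np.int64(153), np.int64(114), np.int64(102), np.int64(102), np.int64(102), np.int64(102), np.int64(102), np.int64(102), np.int64(101), np.int64(39), np.int64(5), np.int64(6), np.int64(5), np.int64(5), np.int64(7), np.int64(5), np.int64(9)]
```

The plate spans jig x -55.5 to +54.3 and stayed put while the fingers slid on, so it is home. Now lift and go to the knob's outer side.

>>> {"fn": "play_rows", "kwargs": {
  "translation": [
    [0,0,0.001],
    [0,0,0.004],
    [0,0,0.015],
    [0,0,0.04],
    [0,0,0.07],
    [0.025,0.018,0.075],
    [0.055,0.038,0.075],
    [0.09,0.061,0.075],
    [0.115,0.078,0.075],
    [0.1325,0.09,0.075],
    [0.1325,0.09,0.075]
  ],
  "yaw": [0,0,0,0,0,0,0,0,0,0,0]
}}

```text
clock: 15.5
eef_pos: [635.9, 200.3, 97.2]
eef_rot: [-3.141, 0.0, 1.262]
wrist_force: [-0.8, -0.4, 0.7]
finger_gap: 0.1
finger_force: 0.0
```

```bash
python3 - <<'E'
from h import *
s=telemetry.read_state();pos,rot=s['eef_pos'],s['eef_rot'];print(s['clock'],pos,rot)
snap('wrist','w9')
J=np.load('jigw.npz');print(J['R'].T@(pos[:2]-J['t']))
E
```

```text
15.5 [635.87846111 200.25895728  97.20043837] [-3.14124658e+00  1.91448119e-04  1.26247233e+00]
[ 58.80276207 127.1304882 ]
```

View pics/w9.png

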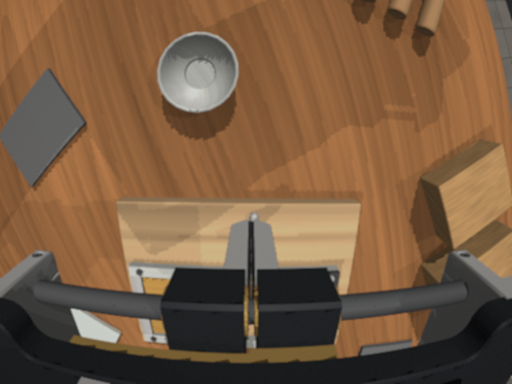

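```bash
python3 - <<'E'
from h import *
c=dict(np.load('pics/w9.npz'));J=np.load('jigw.npz')
for q in [((253,216),60.5),((120,202),18),((360,203),18)]: print(J['R'].T@(wray(c,[635.88,200.26,97.2],[-3.14125,0,1.2625],*q[0],q[1])-J['t']))
E
```

```text
[ 60.39473977 124.6910061 ]
[-69.13688518 120.64366956]
[163.15874465 121.22756429]
```

```bash
python3 - <<'E'
from h import *
s=snap('side','s2')
a=cv2.resize(cv2.imread('pics/w9.png')[180:270,190:310],(480,360),interpolation=cv2.INTER_CUBIC)
b=cv2.resize(cv2.imread('pics/s2.png')[190:280,160:240],(320,360),interpolation=cv2.INTER_CUBIC)
cv2.imwrite('pics/c9.png',np.hstack([a,b]))
E
```

```text
(no output)
```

View pics/c9.png

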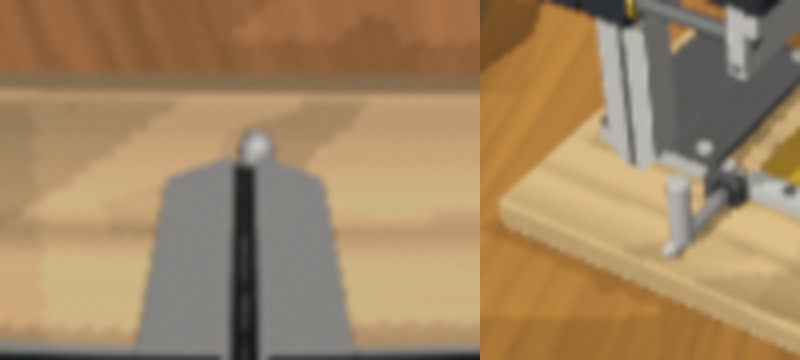

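The round bit at the fingertips is the outer end of the bolt's rod. The knob still stands at the withdrawn position, just inward of the fingers. Descending outside it.

>>> {"fn": "play_rows", "kwargs": {
  "translation": [
    [0,0,-0.015],
    [0,0,-0.035],
    [0,0,-0.05],
    [0,0,-0.058],
    [0,0,-0.06],
    [0,0,-0.06]
  ],
  "yaw": [0,0,0,0,0,0]
}}

```text
clock: 16.35
eef_pos: [636.0, 199.9, 37.6]
eef_rot: [3.141, -0.0, 1.262]
wrist_force: [0.4, 0.1, -0.0]
finger_gap: 0.3
finger_force: 0.0
```

>>> {"fn": "play_rows", "kwargs": {
  "translation": [
    [-0.0009,-0.003,0],
    [-0.0018,-0.006,0],
    [-0.0028,-0.009,0],
    [-0.0037,-0.012,0],
    [-0.0046,-0.015,0],
    [-0.0055,-0.018,0],
    [-0.0065,-0.021,0],
    [-0.0074,-0.024,0],
    [-0.0083,-0.027,0],
    [-0.0092,-0.03,0],
    [-0.0097,-0.0315,0]
  ],
  "yaw": [0,0,0,0,0,0,0,0,0,0,0]
}}

```text
clock: 17.73
eef_pos: [626.0, 168.1, 37.3]
eef_rot: [-3.141, 0.0, 1.262]
wrist_force: [-0.3, 2.2, 1.7]
finger_gap: 0.4
finger_force: 1.0
```

>>> {"fn": "play_rows", "kwargs": {
  "translation": [
    [-0.0006,-0.002,0],
    [-0.0012,-0.004,0],
    [-0.0017,-0.0055,0],
    [-0.0021,-0.0065,0]
  ],
  "yaw": [0,0,0,0]
}}

```text
clock: 18.23
eef_pos: [624.4, 162.9, 37.5]
eef_rot: [3.141, -0.002, 1.262]
wrist_force: [3.6, 13.9, -2.8]
finger_gap: 0.4
finger_force: 6.9
```

>>> {"fn": "play_rows", "kwargs": {
  "translation": [
    [-0.0002,-0.0007,0],
    [-0.0004,-0.0014,0],
    [-0.0004,-0.0014,0]
  ],
  "yaw": [0,0,0]
}}

```text
clock: 18.6
eef_pos: [624.3, 162.8, 37.6]
eef_rot: [3.14, -0.004, 1.263]
wrist_force: [6.2, 17.6, -3.8]
finger_gap: 0.4
finger_force: 9.2
```

>>> {"fn": "play_rows", "kwargs": {
  "translation": [
    [0.001,0.003,0],
    [0.003,0.01,0],
    [0.006,0.02,0],
    [0.009,0.03,0.005],
    [0.012,0.038,0.03],
    [0.012,0.038,0.06],
    [0.012,0.055,0.09],
    [0.012,0.075,0.12],
    [0.012,0.075,0.12]
  ],
  "yaw": [0,0,0,0,0,0,0,0,0]
}}

```text
clock: 19.73
eef_pos: [636.3, 237.2, 160.0]
eef_rot: [3.138, -0.003, 1.264]
wrist_force: [0.6, -0.6, -0.4]
finger_gap: 0.3
finger_force: 0.0
```

```bash
python3 - <<'E'
from h import *
t=snap('top','t3');s=snap('side','s3')
a=cv2.resize(cv2.imread('pics/t3.png')[125:240,165:280],(400,400),interpolation=cv2.INTER_CUBIC)
b=cv2.resize(cv2.imread('pics/s3.png')[180:280,160:260],(400,400),interpolation=cv2.INTER_CUBIC)
cv2.imwrite('pics/c10.png',np.hstack([a,b]));print(telemetry.read_state()['wrist_force'])
E
```

```text
[-0.22680596 -0.10802261 -0.82076341]
```

View pics/c10.png

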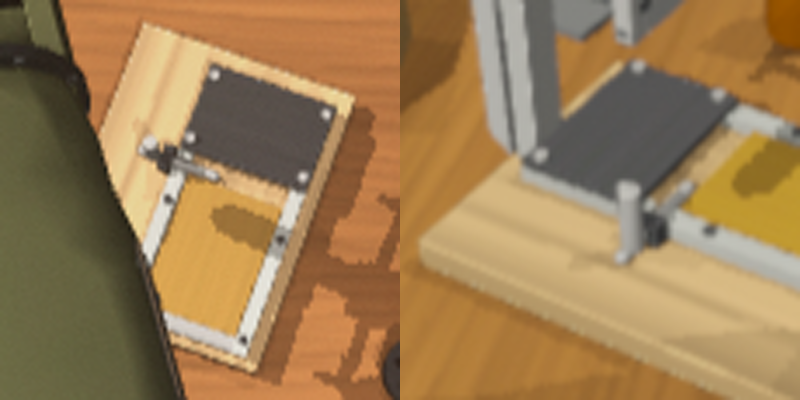

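The bolt now lies behind the plate's rear edge: nose at crop (220,180), knob at (148,147). I'll measure the travel.

```bash
python3 - <<'E'
from h import *
J=np.load('jigw.npz');f=lambda w:J['R'].T@(w[:2]-J['t'])
c=dict(np.load('pics/t3.npz'));k=115/400
for p,z in [((148,146),60.5),((220,180),22.5)]: print(f(ray(c,165+p[0]*k-.4,125+p[1]*k-.4,z)))
c=dict(np.load('pics/s3.npz'));print(f(ray(c,160+228/4-.4,180+187/4-.4,60.5)))
E
```

```text
[58.59112142 73.9059499 ]
[60.21982866 16.1345681 ]
[64.72026928 71.95683753]
```

```bash
python3 -c "
from cell import manip
print(manip.sign_off())"
```

```text
the job is handed in; nothing more can be done
None
```

The plate is home against the front stop, the bolt is fully in behind it (knob measured at jig y 72–74 mm, 72 being fully in), the arm is clear, and the job is handed in; the highest press I read on the plate was 14 N and I made no contact with the bottle, dapping block or tin.

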